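# Hang and shut the hook-on access panel of a beam enclosure

## Robot

A 7-joint arm with a two-finger parallel gripper is mounted at the origin on the work surface. World frame = base frame: x ahead of the robot, y to its left, z up, the work surface at z = 0. Lengths are in m, angles in rad, forces in N, time in s.
With the tool pointing down it reaches from about 0.35 to 0.9 m from the base axis. Payload 8.1 kg.
Tool frame: the origin (TCP) lies on the mounting face of the last link; the fingertips stand arm.tips_ahead ahead of it and the grasp point (between the pads) lies 159 mm ahead of it (arm.tips_ahead is the distance from the TCP to the fingertips, in m); z points along the fingers, y is the line along which they close (so a half turn about z gives the same grasp; the last joint's range is limited). The gripper opens to 92 mm and grips with 3 to 60 N. Pads are 19 mm wide; open, the fingers measure 130 mm over their backs; the gripper's body (75 mm by 190 mm) begins 47 mm behind the grasp point.
Start: joints at [-1.449, 0.434, 0.025, 1.573, -0.012, 1.134, -0.075], TCP at [0.139, 0.609, 0.405] pointing down, gripper open.
Joint ranges: [-2.62, 2.62], [-0.44, 2.09], [-1.27, 1.32], [0.08, 2.57], [-1.32, 4.46], [0.12, 2], [-2.74, 2.74]. Speed limits (rad/s): [2.22, 2.22, 3.01, 3.01, 3.14, 3.14, 3.14].

## Interface

Orientations are given as a 3x3 rotation matrix whose columns are the frame's x, y, z axes.
In Python, from cell import telemetry, imaging, ticket, spotter, arm gives the robot as it stands. The module is installed in compiled form; this text tells all that it offers.
- The arm moves only by the tool drive_tool, never from a script. Its argument "increments" is a list of rows, each a list of 7 numbers: the shift along the tool's x, y, z in cm, then the turn, a rotation vector about the tool's x, y, z in units of 5 degrees (1.0 is 5 degrees), then the closure in counts, from 0 (fully open) to 255 (shut). In form: [[dx, dy, dz, rx, ry, rz, gripper], ...]. A call has 1 to 8 rows; each row is the pose to reach, as a shift and turn from the pose commanded when the call began, along the tool's axes at that moment; what a row does not reach only later rows make up. A row lasts 1/12 s, in which the tool goes at most 41.7 mm and 7.16 degrees, less where a joint would pass 70% of its speed; a pose out of reach is approached as far as the arm can. A call with a gripper value outside its range is refused whole. The fingers move at their own pace and stop on an object; "grip_force" is the grip in N (left out, the last holds). Time passes only in rows, so rows that repeat a pose let the fingers close. It gives the time, the measured TCP pose, the force, the opening and the grip force at its end, in the units of the state.
- telemetry.read_state(): the state, without advancing time (a new reading comes with each control period).
- imaging.grab_frame(name): name is "scene" or "top"; returns a dict with "img" (384x512x3 uint8, red, green, blue), "z_map" (384x512 float32, m along the optical axis (not along the pixel's ray), 0 where there is no reading), "K" (3x3 intrinsics, pixels), "R" (3x3) and "t" (3): a world point X has camera coordinates R X + t. Camera axes: x right, y down, z forward; pixel columns grow to the right and rows downward; lengths in m; the calibration is good to about 2 mm. A picture is of the moment at which its call begins.
- ticket.job_done(): hands the job in; it is judged then, once.
Trained networks look in the newest picture that a camera, given by its name, has taken for a name from the list of things; names that differ only in an ending like _2 or _b are one class to them, and where a whole thing is asked for, a point or a joint stands for the part that bears it (a point fixed in the world has none). Each returns a list of dicts, best first, with "score" (0 to 1); they miss things now and then, are a little off and sometimes report something else, mostly with a low value. They report only what shows in the picture. A call takes as long as a camera call. They do not tell look-alikes from the thing itself.
- spotter.outline_of(camera, name): "pixels" (384x512 bool, what is visible of it) and "pixel" ([column, row] in pixels, amid what is visible of it).
The state is a dict: "clock": time; "qpos": joint angles; "qd": joint speeds; "effort": joint torques, N m; "tcp_pos": TCP position; "ee_rot": TCP orientation; "contact_force": force on the tool from outside, world axes, zero at the start; "moment": the same for the moment, N m; "grip_width": opening from 0.0 (shut) to 1.0 (fully open); "gripper_force": force on a finger pad.
Only numpy, scipy, OpenCV 4.12 (cv2) and the standard library are available. Lean on these libraries where they do the work, as an engineer would, in place of code of your own. Each camera call takes 0.05 s, during which the arm holds its last target. There are 200 camera calls.

## Task

Take the white access panel with the two curved hooks out of the rack and hang it on the low beam enclosure: feed both hooks behind the jamb and through the two eye bolts, whose bracket slides and must be found, by swinging the panel along the hooks' arc. Then press it shut until the roller catch has snapped in and it lies flush on the frame, standing on the sill, and let go of it. Work gently, never forcing the hooks, eyes or frame, and leave the plain panel and everything else on the table where it is.

Things in the scene. Friction and masses are not known exactly. Their poses are not given: they have to be found in the camera images.
- panel: Loose white access panel, 0.2 to 0.3 kg: a plate 150 mm long (its y), 110 high (z), 8 thick (x). Origin: centre of its underside. +x face = inner face, +y end = hinge edge, -y end = free edge. A pointed strike (9 mm head, 20 long) stands out of the inner face at y -45, z 60. Starts upright in one rack slot between pins that reach 56 mm over the table: lift straight up.
- handle (a point): Centre of the panel's black handle bar, 135 mm above the panel's underside. The bar is 12 mm thick (panel x), 70 long (panel y), 20 high, on two studs over the panel's top edge; 15 mm are free beneath it.
- hook_axis (a point): Point on the upright axis about which both hooks curve: in the panel's mid-plane at the hinge edge, panel (0, 75, 0) mm; axes are the panel's. Each hook is a 7 mm round steel arc, 37 mm radius to its mid-line, some 133 degrees long: in panel x, y from (0, 38) in the plate through (37, 75) to the tip at (27, 100) mm (the last 8 mm straight).
- tip_upper (a point): Centre of the square-cut end face of the upper hook (7 mm thick, hardly chamfered), 95 mm above the panel's underside.
- tip_lower (a point): Centre of the end face of the lower hook, 25 mm above the panel's underside.
- free_edge (a point): Point on the panel's inner face, 5 mm from its free edge, 55 mm above its underside.
- hinge_edge (a point): Point on the panel's inner face, 2 mm from its hinge edge, 55 mm above its underside.
- enclosure: Fixed low beam enclosure, open on top: 190 mm deep (x), 212 wide (y), 118 high. Origin: centre of its underside; the front (-x) looks to the robot. Front plane x -95: jambs 6 mm thick over y 46 to 98 (hinge) and y -104 to -72 (closing), open between, no top rail; sill 12 high, 12 out. Optics inside only beyond x +25. Panel shut: its origin at (-99, -15, 12) mm, its axes along these.
- swing_axis (a point): Upright axis about which the panel swings, enclosure (-99, 60) mm, at sill height (12 mm); axes are the enclosure's. The hook axis belongs here. Panel yaw = enclosure yaw when shut, less when open; it shuts counter-clockwise seen from above. About 75 degrees open, the hooks reach behind the hinge jamb with the tips 20 mm short of the eyes; they come there from above or in front, some 18 mm to -y.
- eye_home (a point): Where the middle of the two eyes comes to lie when the panel is shut: enclosure (-62, 60, 73) mm; its axes. The rings stand 35 mm above and below, holes along y: hole 10 mm, ring outside 20.5, 5 thick. Both sit on one bracket behind the hinge jamb that slides along x, stiffly (about 5 N). It starts 1 to 13 mm nearer the jamb (-x); this point does not show where: feel.
- catch (a point): Mouth of the double roller catch, in the front plane at enclosure (-95, -60, 72) mm. Two sprung rollers, one above the other, grip the panel's strike over the last 11 mm of travel: a push of 5 to 14 N at the handle takes it home on the jambs, bracket and all. The panel (with its hooks) must never press on the enclosure (with the eyes) with 30 N.
- rack: Fixed grey rack, base 170 x 200 mm, 8 thick; two slots along its x at y -45 and +45 mm, each between two pairs of 6 mm upright pins. The hooked panel stands in either slot, hinge edge to the rack's +x, hooks to its -y.
- blank_panel: Plain panel of the same size with the same handle, no hooks or strike, in the other slot. Leave it there.
- vial_a: Small amber bottle, 36 mm wide, 62 high. Leave alone.
- vial_b: Second amber bottle, the same. Leave alone.
- dish: Clear shallow dish, 60 mm wide, 14 high. Leave alone.
- post: Optical post in its holder, 31 mm wide, 88 high, between rack and enclosure. Leave alone.
- clamp: Steel table clamp, 60 x 25 mm, 18 high. Leave alone.
- driver: Screwdriver lying on the table, 170 mm. Leave alone.
- slide_box: Blue slide box, 90 x 35 x 30 mm. Leave alone.
Not all that is in view belongs to the job. What is shaped like the panel but blue is not meant.

How it is judged:
On the way, in this order (a step that is already met when the one before it is completed fails the run):
1. the ends of both hooks have entered their eyes (y of tip_upper in the frame of enclosure between 0.064 and 0.1 m and y of tip_lower in the frame of enclosure between 0.064 and 0.1 m and x of tip_upper in the frame of enclosure between -0.09 and -0.055 m and x of tip_lower in the frame of enclosure between -0.09 and -0.055 m and z of panel in the frame of enclosure below 0.0155 m and x of free_edge in the frame of enclosure below -0.12 m), for 0.05 s.
2. the panel is shut: flush on the jambs, both hooks through their eyes (x of free_edge in the frame of enclosure above -0.0975 m and x of hinge_edge in the frame of enclosure above -0.0985 m and y of panel in the frame of enclosure between -0.021 and -0.009 m and z of panel in the frame of enclosure between 0.009 and 0.0155 m and angle between panel's own z axis and vertical below 0.05 rad and y of each of tip_upper, tip_lower in the frame of enclosure above 0.075 m), for 0.2 s.
At the end, for the whole second after the job is handed in: Hooked panel shut and still: hook tips 15 mm or more past their eyes, inner face within 2.5 mm of the jambs at the free edge and 3.5 mm at the hinge edge, centred within 6 mm, upright within 0.05 rad, underside within 3.5 mm of the sill; plain panel still in its slot (all of step 2 and linear speed of panel below 0.01 m/s and distance of blank_panel from where it was at the start of the episode below 0.02 m); the robot touches nothing.
It fails at once if hooks or panel forced against the enclosure or its eyes (30 N) (contact force between panel and enclosure above 30 N).
It fails at once if the plain panel moved from its slot (20 mm) (distance of blank_panel from where it was at the start of the episode above 0.02 m).
It fails at once if another loose thing on the table pushed (20 mm) (distance of any of vial_a, vial_b, dish, post, clamp, driver, slide_box from where it was at the start of the episode above 0.02 m).
It also fails if it takes over 72 s, if anything falls off the work surface, if the arm or the gripper's body presses on something with over 40 N, if the wrist force passes 120 N, or if a joint passes its speed limit or range.

## Working session

There is one attempt and no reset: what is moved stays moved. The work goes in short steps, Python scripts to look and compute and a tool call to move; the robot and the scene stay as the last step left them, time stands still between calls to the robot, and variables do not carry over. Pictures are saved under pics/ and viewed, at most 10 in all, crops included, and the job is handed in when it is done.

Besides the shell and the picture viewer there is one more tool, called after "Request:" as name([rows], argument=value, ...), one row to a line, values as JSON. drive_tool: Moves the arm, as the interface text tells. Its arguments: {"type":"object","properties":{"increments":{"type":"array","items":{"type":"array","items":{"type":"number"}}},"grip_force":{"type":"number"}},"required":["increments"]}

```bash
mkdir -p pics
cat > h.py <<'E'
import numpy as np, cv2
from cell import telemetry, imaging, ticket, spotter, arm
def cloud(f):
    z=f["z_map"]; v,u=np.indices(z.shape); K=f["K"]
    P=np.stack([(u-K[0,2])/K[0,0]*z,(v-K[1,2])/K[1,1]*z,z],-1)
    return (P-f["t"])@f["R"]   # R^T (P-t)
E
python3 - <<'E'
from h import *
ims=[]
for c in("scene","top"):
    f=imaging.grab_frame(c); cv2.imwrite(f"pics/{c}0.png",f["img"][...,::-1]); np.savez(f"{c}0.npz",**f)
    W=cloud(f)
    print(c,f["K"][0,0],(-f["R"].T@f["t"]).round(3),f["R"].round(2).tolist())
    for n in("panel","enclosure","rack","blank_panel","handle","post"):
        for o in spotter.outline_of(c,n)[:3]:
            m=o["pixels"]&(f["z_map"]>0); p=W[m]
            print(c,n,round(o["score"],2),o["pixel"],m.sum(),np.median(p,0).round(3),np.percentile(p,2,0).round(3),np.percentile(p,98,0).round(3))
s=telemetry.read_state(); print(s["tcp_pos"],s["ee_rot"],arm.tips_ahead,s["contact_force"],s["clock"])
E
```

```text
scene 428.66117952295343 [1.231 0.046 0.968] [[0.01, 1.0, -0.0], [0.73, -0.01, -0.69], [-0.69, 0.01, -0.73]]
scene panel 0.78 [324.8, 228.9] 542 [0.525 0.242 0.101] [0.424 0.202 0.004] [0.575 0.261 0.154]
scene panel 0.61 [329.1, 144.9] 1497 [0.167 0.297 0.065] [0.147 0.224 0.001] [0.218 0.366 0.143]
scene enclosure 0.84 [169.7, 303.0] 8334 [ 0.717 -0.154  0.055] [ 0.601 -0.251  0.   ] [ 0.804 -0.035  0.118]
scene enclosure 0.54 [261.7, 227.7] 163 [0.451 0.075 0.008] [ 0.424  0.053 -0.   ] [0.478 0.098 0.017]
scene enclosure 0.48 [344.1, 203.4] 229 [0.373 0.315 0.018] [ 0.337  0.264 -0.002] [0.422 0.401 0.026]
scene rack 0.98 [338.7, 245.9] 2926 [0.514 0.296 0.007] [0.41  0.196 0.001] [0.586 0.395 0.055]
scene blank_panel 0.76 [363.5, 223.6] 573 [0.523 0.336 0.098] [0.426 0.325 0.005] [0.574 0.365 0.154]
scene handle 0.93 [328.3, 221.9] 336 [0.522 0.243 0.107] [0.439 0.206 0.03 ] [0.562 0.258 0.154]
scene handle 0.7 [329.4, 147.4] 1534 [0.166 0.298 0.063] [ 0.014  0.225 -0.003] [0.213 0.364 0.143]
scene post 0.53 [285.0, 276.6] 223 [0.639 0.137 0.047] [0.625 0.125 0.002] [0.655 0.151
[... 622 characters left out ...]
[142.1, 182.6] 884 [0.491 0.34  0.094] [0.423 0.327 0.015] [0.564 0.355 0.155]
top blank_panel 0.21 [174.9, 181.3] 774 [0.483 0.25  0.098] [0.41  0.204 0.01 ] [0.557 0.266 0.155]
top handle 0.9 [155.2, 313.6] 616 [0.164 0.304 0.1  ] [ 0.142  0.224 -0.003] [0.214 0.376 0.148]
top handle 0.62 [173.5, 180.7] 893 [0.489 0.25  0.096] [0.41  0.203 0.008] [0.564 0.27  0.155]
top post 0.58 [212.9, 137.0] 124 [0.621 0.138 0.053] [0.613 0.128 0.005] [0.635 0.148 0.09 ]
[0.13935899 0.60927144 0.40476044] [[-9.74809840e-01  2.23037609e-01  3.63176583e-05]
 [ 2.23037611e-01  9.74809836e-01  8.27022131e-05]
 [-1.69571066e-05  8.87191349e-05 -9.99999996e-01]] 0.178 [ 0.36009351 -0.21589318  0.60924081] 0.7
```

Run:
```python
from h import *
a=cv2.imread("pics/scene0.png")[130:370,100:450]; cv2.imwrite("pics/s1.png",cv2.resize(a,None,fx=2.28,fy=2.28,interpolation=2))
a=cv2.imread("pics/top0.png")[60:260,110:400]; cv2.imwrite("pics/t1.png",cv2.resize(a,None,fx=2.7,fy=2.7,interpolation=2))
def rect(p):
    (c,s,an)=cv2.minAreaRect((p[:,:2]*1000).astype(np.float32)); return np.round(c,1),np.round(s,1),round(an,2)
for c in("scene","top"):
    f=np.load(f"{c}0.npz"); W=cloud(f); ok=f["z_map"]>0
    P=W[ok]
    r=(P[:,0]>.39)&(P[:,0]<.6)&(P[:,1]>.18)&(P[:,1]<.42)
    Q=P[r]
    for lo,hi in((.19,.29),(.3,.42)):
        h=Q[(Q[:,2]>.145)&(Q[:,2]<.165)&(Q[:,1]>lo)&(Q[:,1]<hi)]
        print(c,"handle",len(h),rect(h),h.mean(0).round(4))
        h=Q[(Q[:,2]>.108)&(Q[:,2]<.125)&(Q[:,1]>lo)&(Q[:,1]<hi)]
        print(c,"panel top",len(h),rect(h),h.mean(0).round(4))
    b=Q[(Q[:,2]<.012)&(Q[:,2]>.005)]; print("rackbase",rect(b))
    e=P[(P[:,0]>.56)&(P[:,0]<.84)&(P[:,1]>-.3)&(P[:,1]<0)&(P[:,2]>.112)&(P[:,2]<.124)]
    print("enc top",len(e),rect(e),cv2.boxPoints(cv2.minAreaRect((e[:,:2]*1000).astype(np.float32))).round(1).tolist())
```

```text
scene handle 101 (array([485.6, 252.8]), array([12.1, 71.6]), 79.94) [0.4887 0.2521 0.1513]
scene panel top 73 (array([487.2, 251.7]), array([ 10.2, 150.6]), 79.54) [0.5276 0.2442 0.116 ]
scene handle 107 (array([501.1, 341. ]), array([11.4, 71.5]), 79.96) [0.5038 0.3404 0.1515]
scene panel top 105 (array([500.2, 341. ]), array([  8.2, 152. ]), 80.12) [0.5232 0.336  0.1159]
rackbase (array([484.1, 304.4]), array([210.9, 196.6]), 79.32)
enc top 927 (array([ 699.4, -144.5]), array([213. , 194.3]), 83.55) [[590.9000244140625, -239.39999389648438], [784.0, -261.20001220703125], [807.9000244140625, -49.599998474121094], [614.7999877929688, -27.799999237060547]]
top handle 150 (array([481.1, 253.6]), array([13. , 68.5]), 80.61) [0.4806 0.2532 0.1523]
top panel top 174 (array([496. , 246.2]), array([ 40.5, 176.7]), 65.66) [0.4826 0.2495 0.116 ]
top handle 154 (array([495.5, 342.6]), array([14.2, 68.9]), 79.26) [0.495  0.3418 0.152 ]
top panel top 181 (array([495. , 342.7]), array([  9.7, 148.8]), 79.57) [0.4909 0.3419 0.1163]
rackbase (array([493.9, 300. ]), array([207.4, 238.6]), 0.38)
enc top 704 (array([ 696.7, -144.1]), array([212.6, 193.8]), 83.85) [[589.0, -239.39999389648438], [781.7000122070312, -260.20001220703125], [804.5, -48.79999923706055], [611.7999877929688, -28.100000381469727]]
```

View pics/s1.png

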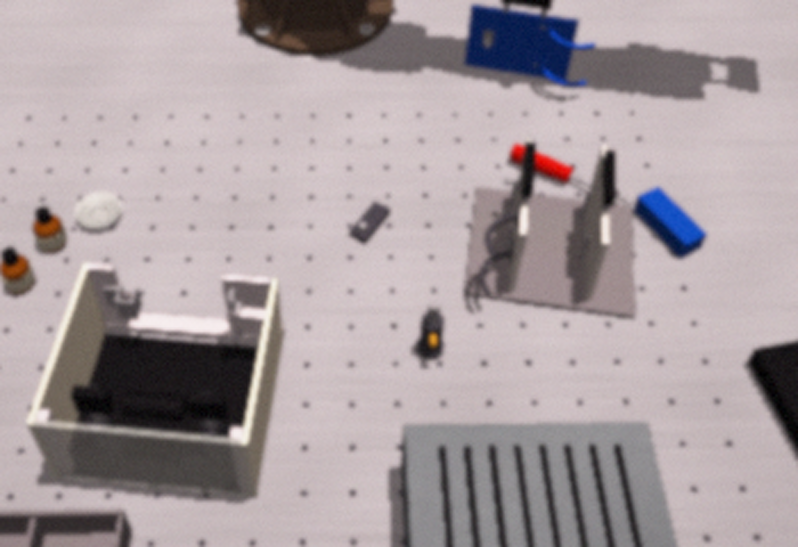

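View pics/t1.png

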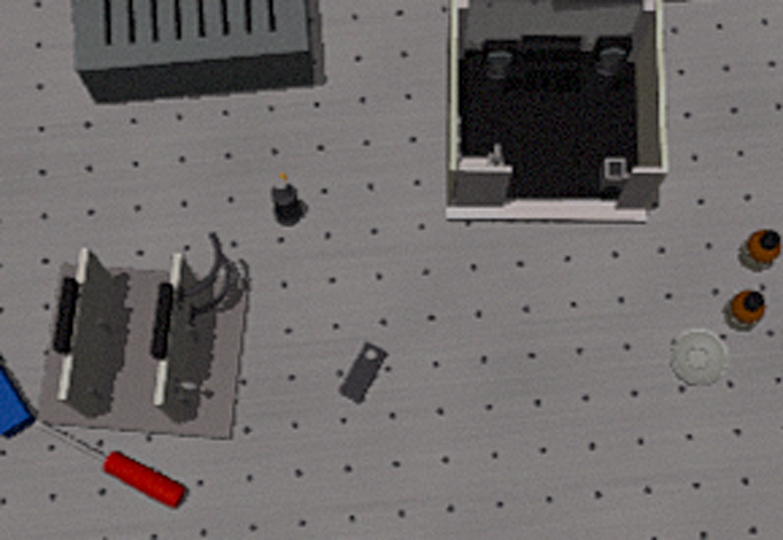

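The pictures agree. In the scene crop the hooked panel is at about (520,200), with its hooks on the left, the plain panel is at (600,200), and the blue decoy at (520,40) is not ours. In the top crop the hinge jamb is at (483,180) with the eye bracket at (497,152), and the catch is at (615,168). I'll set off towards the handle now.

```bash
cat >> h.py <<'E'
def go(p,yaw,cur=None,n=1):
    "increment (cm, 5deg) from current pose (TCP pos, yaw deg of tool y) to target"
    s=telemetry.read_state(); R=s["ee_rot"]; q=s["tcp_pos"]
    if cur is not None:
        q=np.array(cur[0]); a=np.radians(cur[1]); R=np.array([[-np.sin(a),np.cos(a),0],[np.cos(a),np.sin(a),0],[0,0,-1]])
    a=np.degrees(np.arctan2(R[1,1],R[0,1]))
    d=R.T@(np.array(p)-q)*100; t=(yaw-a+180)%360-180
    print("yaw %.2f"%a,"d",d.round(2),"rz %.2f"%(-t/5), "tilt",R[2,:2].round(4))
E
cat > /dev/null
python3 - <<'E'
from h import *
go([.27,.474,.42],21.1)
go([.40,.338,.42],-34.9,([.27,.474,.42],21.1))
go([.4835,.253,.42],-90,([.40,.338,.42],-34.9))
E
```

```text
yaw 77.11 d [-15.75 -10.27  -1.52] rz 11.20 tilt [-0.      0.0001]
yaw 21.10 d [-17.37   7.23   0.  ] rz 11.20 tilt [0. 0.]
yaw -34.90 d [-2.19 11.71  0.  ] rz 11.02 tilt [0. 0.]
```

Request:
drive_tool([
  [-2, -1.3, -0.2, 1.4, 0, 1.4, 0],
])

```text
clock: 0.78
tcp_pos: [0.152, 0.5937, 0.4069]
ee_rot: [[-0.954, 0.3, -0.025], [0.301, 0.95, -0.082], [-0.001, -0.085, -0.996]]
contact_force: [0.1, -0.4, -0.4]
grip_width: 0.999
gripper_force: 0.0
```

I put a stray tilt of 1.4 about tool x in that row. I'll extend the helper to full rotations and take the tilt out.

```bash
cat >> h.py <<'E'
from scipy.spatial.transform import Rotation as Ro
def Rt(yaw):
    a=np.radians(yaw); return np.array([[-np.sin(a),np.cos(a),0],[np.cos(a),np.sin(a),0],[0,0,-1.]])
def go(p,yaw,cur=None):
    s=telemetry.read_state(); R=s["ee_rot"]; q=s["tcp_pos"]
    if cur is not None: q=np.array(cur[0]); R=Rt(cur[1])
    d=R.T@(np.array(p)-q)*100; r=np.degrees(Ro.from_matrix(R.T@Rt(yaw)).as_rotvec())/5
    print("d",d.round(2),"r",r.round(2))
E
python3 - <<'E'
from h import *
go([.27,.474,.42],21.1)
E
```

```text
d [-14.86  -7.95  -0.63] r [-0.91  0.44 10.27]
```

Request:
drive_tool([
  [-1.9, -1, -0.1, -0.1, 0.05, 1.3, 0],
  [-3.7, -2, -0.2, -0.2, 0.1, 2.6, 0],
  [-5.6, -3, -0.2, -0.3, 0.15, 3.9, 0],
  [-7.4, -4, -0.3, -0.5, 0.2, 5.2, 0],
  [-9.3, -5, -0.4, -0.6, 0.3, 6.5, 0],
  [-11.1, -6, -0.5, -0.7, 0.35, 7.8, 0],
  [-13, -7, -0.6, -0.8, 0.4, 9, 0],
  [-14.9, -8, -0.6, -0.91, 0.44, 10.3, 0],
])

```text
clock: 1.45
tcp_pos: [0.2739, 0.4702, 0.4207]
ee_rot: [[-0.346, 0.938, 0.003], [0.938, 0.346, -0.003], [-0.004, 0.002, -1.0]]
contact_force: [0.4, 0.4, -0.9]
grip_width: 1.002
gripper_force: 0.0
```

```bash
python3 -c "
from h import *
go([.40,.338,.42],-34.9)"
```

```text
d [-16.76   7.26   0.15] r [ 0.04  0.03 11.03]
```

Request:
drive_tool([
  [-2.1, 0.9, 0, 0, 0, 1.38, 0],
  [-4.2, 1.8, 0, 0, 0, 2.76, 0],
  [-6.3, 2.7, 0, 0, 0, 4.1, 0],
  [-8.4, 3.6, 0, 0, 0, 5.5, 0],
  [-10.5, 4.5, 0, 0, 0, 6.9, 0],
  [-12.6, 5.4, 0.1, 0, 0, 8.3, 0],
  [-14.7, 6.4, 0.1, 0, 0, 9.7, 0],
  [-16.8, 7.3, 0.15, 0.04, 0.03, 11, 0],
])

```text
clock: 2.12
tcp_pos: [0.4012, 0.3384, 0.42]
ee_rot: [[0.571, 0.821, 0.0], [0.821, -0.571, -0.001], [-0.0, 0.0, -1.0]]
contact_force: [0.1, 0.7, -0.2]
grip_width: 0.996
gripper_force: 0.0
```

```bash
python3 -c "
from h import *
go([.4835,.253,.40],-100)"
```

```text
d [-2.31 11.63  2.  ] r [1.000e-02 0.000e+00 1.304e+01]
```

Request:
drive_tool([
  [-0.3, 1.5, 0.2, 0, 0, 1.4, 0],
  [-0.6, 2.9, 0.4, 0, 0, 2.8, 0],
  [-0.9, 4.4, 0.6, 0, 0, 4.2, 0],
  [-1.2, 5.9, 0.9, 0, 0, 5.6, 0],
  [-1.5, 7.3, 1.2, 0, 0, 7, 0],
  [-1.8, 8.8, 1.5, 0, 0, 8.4, 0],
  [-2.1, 10.3, 1.8, 0, 0, 9.8, 0],
  [-2.3, 11.6, 2.0, 0, 0, 11.2, 0],
])

```text
clock: 2.78
tcp_pos: [0.4837, 0.2537, 0.3998]
ee_rot: [[1.0, -0.015, -0.0], [-0.015, -1.0, -0.001], [0.0, 0.001, -1.0]]
contact_force: [0.5, 0.5, 0.7]
grip_width: 0.995
gripper_force: 0.0
```

Request:
drive_tool([
  [0, 0, 0, 0, 0, 1.0, 0],
  [0, 0, 0, 0, 0, 1.84, 0],
  [0, 0, 0, 0, 0, 1.84, 0],
])

```text
clock: 3.03
tcp_pos: [0.4832, 0.2545, 0.3997]
ee_rot: [[0.985, -0.172, -0.0], [-0.172, -0.985, -0.001], [-0.0, 0.001, -1.0]]
contact_force: [-0.3, 0.9, 0.7]
grip_width: 1.004
gripper_force: 0.0
```

Run:
```python
from h import *
print(telemetry.read_state()["qpos"].round(2) if hasattr(telemetry.read_state()["qpos"],'round') else telemetry.read_state()["qpos"])
go([.4835,.253,.302],-100)
f=imaging.grab_frame("scene"); W=cloud(f); P=W[f["z_map"]>0]
# handle
h=P[(P[:,0]>.39)&(P[:,0]<.6)&(P[:,1]>.19)&(P[:,1]<.29)&(P[:,2]>.145)&(P[:,2]<.162)]
print(len(h),h.mean(0),cv2.minAreaRect((h[:,:2]*1000).astype(np.float32)))
# fingers: points z .2-.26
g=P[(P[:,0]>.39)&(P[:,0]<.6)&(P[:,1]>.15)&(P[:,1]<.36)&(P[:,2]>.215)&(P[:,2]<.25)]
print(len(g),g.mean(0),g.min(0),g.max(0),cv2.minAreaRect((g[:,:2]*1000).astype(np.float32)))
# eye region in saved frames, in enclosure coords
for c in("scene","top"):
    f=np.load(f"{c}0.npz"); W=cloud(f); Q=W[f["z_map"]>0]
    o={"scene":(.6994,-.1445),"top":(.6967,-.1441)}[c]; a=np.radians(-6.3)
    E=(Q[:,:2]-o)@np.array([[np.cos(a),-np.sin(a)],[np.sin(a),np.cos(a)]])*1000
    m=(E[:,0]>-110)&(E[:,0]<-30)&(E[:,1]>40)&(E[:,1]<88)&(Q[:,2]>.08)
    A=np.c_[E[m],Q[m,2]*1000].round(0).astype(int); A=A[np.lexsort((A[:,0],))]
    print(c,len(A)); print(A[(A[:,0]>-86)].tolist())
    j=np.c_[E,Q[:,2]*1000][(E[:,0]>-105)&(E[:,0]<-80)&(E[:,1]>40)&(E[:,1]<100)&(Q[:,2]>.113)]; print("jamb top",j.mean(0),j.min(0),j.max(0))
```

```text
[-1.19  0.38  0.83  1.82 -0.31  1.08 -1.99]
d [0.05 0.13 9.77] r [0.02 0.   0.02]
103 [0.48900342 0.25194089 0.15132064] ((486.83642578125, 252.83950805664062), (12.247587203979492, 70.505126953125), 79.73866271972656)
110 [0.49410377 0.255393   0.23730792] [0.48162591 0.1905488  0.2202959 ] [0.50651705 0.3130183  0.24958497] ((487.2127380371094, 252.79830932617188), (124.60124969482422, 22.296226501464844), 80.57064819335938)
scene 259
[[-79, 64, 87], [-78, 67, 89], [-78, 76, 82], [-78, 79, 82], [-77, 59, 115], [-77, 62, 115], [-77, 61, 103], [-77, 66, 86], [-77, 74, 84], [-76, 61, 108], [-76, 72, 84], [-76, 79, 80], [-76, 86, 82], [-75, 67, 84], [-75, 69, 80], [-75, 77, 82], [-75, 81, 82], [-75, 84, 83], [-74, 62, 115], [-74, 61, 102], [-74, 63, 94], [-74, 62, 90], [-74, 74, 83], [-73, 60, 117], [-73, 65, 91], [-73, 67, 84], [-72, 58, 118], [-72, 65, 89], [-72, 74, 81], [-72, 77, 82], [-72, 79, 82], [-72, 82, 83], [-72, 84, 82], [-72, 87, 84], [-71, 60, 116], [-71, 53, 89], [-71, 63, 86], [-71, 67, 82], [-71, 70, 83], [-71, 72, 82], [-71, 87, 81], [-70, 58, 91], [-70, 66, 88], [-70
[... 1236 characters left out ...]
4], [-76, 80, 84], [-76, 75, 83], [-75, 58, 118], [-75, 75, 89], [-75, 69, 88], [-75, 72, 81], [-75, 69, 81], [-74, 61, 122], [-74, 61, 116], [-74, 80, 85], [-74, 72, 85], [-73, 58, 121], [-73, 64, 92], [-73, 86, 84], [-73, 83, 82], [-73, 77, 82], [-72, 67, 88], [-72, 53, 90], [-71, 86, 85], [-70, 61, 119], [-70, 58, 119], [-70, 63, 104], [-70, 62, 99], [-70, 64, 92], [-70, 53, 91], [-70, 83, 83], [-70, 80, 83], [-70, 77, 83], [-70, 72, 84], [-69, 74, 81], [-69, 69, 81], [-68, 67, 87], [-67, 63, 106], [-66, 64, 88], [-65, 61, 115], [-65, 58, 114], [-65, 53, 85]]
jamb top [-92.99221428  73.44208586 117.9014776 ] [-97.06324735  47.92763445 113.17770095] [-80.46594615  97.85327143 122.95686494]
```

Request:
drive_tool([
  [0, 0.1, 2, 0, 0, 0, 0],
  [0, 0.1, 5, 0, 0, 0, 0],
  [0, 0.1, 8, 0, 0, 0, 0],
  [0, 0.1, 9.3, 0, 0, 0, 0],
  [0, 0.1, 9.8, 0, 0, 0, 0],
  [0, 0.1, 9.8, 0, 0, 0, 60],
  [0, 0.1, 9.8, 0, 0, 0, 120],
  [0, 0.1, 9.8, 0, 0, 0, 180],
], grip_force=30)

```text
clock: 3.75
tcp_pos: [0.4835, 0.2537, 0.303]
ee_rot: [[0.986, -0.167, 0.001], [-0.167, -0.986, 0.0], [0.001, -0.0, -1.0]]
contact_force: [-0.6, 0.6, 0.5]
grip_width: 0.833
gripper_force: 0.0
```

Request:
drive_tool([
  [0, 0, 0, 0, 0, 0, 255],
  [0, 0, 0, 0, 0, 0, 255],
  [0, 0, 0, 0, 0, 0, 255],
  [0, 0, 0, 0, 0, 0, 255],
  [0, 0, 0, 0, 0, 0, 255],
  [0, 0, 0, 0, 0, 0, 255],
], grip_force=45)

```text
clock: 4.25
tcp_pos: [0.4829, 0.2535, 0.3019]
ee_rot: [[0.986, -0.168, -0.0], [-0.168, -0.986, -0.001], [-0.0, 0.001, -1.0]]
contact_force: [0.6, 1.3, -0.6]
grip_width: 0.396
gripper_force: 0.0
```

Request:
drive_tool([
  [0, 0, 0, 0, 0, 0, 255],
  [0, 0, 0, 0, 0, 0, 255],
  [0, 0, 0, 0, 0, 0, 255],
  [0, 0, 0, 0, 0, 0, 255],
  [0, 0, 0, 0, 0, 0, 255],
  [0, 0, 0, 0, 0, 0, 255],
])

```text
clock: 4.75
tcp_pos: [0.4829, 0.2536, 0.3018]
ee_rot: [[0.986, -0.168, -0.0], [-0.168, -0.986, -0.001], [-0.0, 0.001, -1.0]]
contact_force: [0.2, 1.0, -1.0]
grip_width: 0.126
gripper_force: 45.0
```

Request:
drive_tool([
  [0, 0, -0.3, 0, 0, 0, 255],
  [0, 0, -1.3, 0, 0, 0, 255],
  [0, 0, -2.8, 0, 0, 0, 255],
  [0, 0, -4.6, 0, 0, 0, 255],
  [0, 0, -6.6, 0, 0, 0, 255],
  [0, 0, -8.6, 0, 0, 0, 255],
  [0, 0, -10.6, 0, 0, 0, 255],
  [0, 0, -12, 0, 0, 0, 255],
])

```text
clock: 5.42
tcp_pos: [0.4831, 0.253, 0.4242]
ee_rot: [[0.986, -0.169, 0.001], [-0.169, -0.986, -0.001], [0.001, 0.0, -1.0]]
contact_force: [1.1, -0.2, -2.8]
grip_width: 0.128
gripper_force: 45.0
```

Request:
drive_tool([
  [0, 0, -1, 0, 0, 0, 255],
  [0, 0, -2, 0, 0, 0, 255],
  [0, 0, -2.5, 0, 0, 0, 255],
])

```text
clock: 5.67
tcp_pos: [0.483, 0.2534, 0.448]
ee_rot: [[0.986, -0.168, 0.0], [-0.168, -0.986, -0.001], [0.0, 0.001, -1.0]]
contact_force: [0.7, -0.2, -3.1]
grip_width: 0.125
gripper_force: 45.0
```

```bash
cat >> h.py <<'E'
O=np.array([.697,-.143]); EY=-6.3
def rot(a): a=np.radians(a); return np.array([[np.cos(a),-np.sin(a)],[np.sin(a),np.cos(a)]])
OFF=np.array([0.,0.])  # tool in panel frame (mm)
def tcp(ax,ay,op,z,):
    "hook axis (mm, enclosure), open angle deg, panel z mm -> TCP pos, yaw"
    Pp=rot(-op)@(OFF-[0,75])+[ax,ay]
    w=O+rot(EY)@Pp/1000
    return [w[0],w[1],(z+294)/1000],EY-op
def where():
    s=telemetry.read_state(); R=s["ee_rot"]; q=s["tcp_pos"]; yaw=np.degrees(np.arctan2(R[1,1],R[0,1])); op=EY-yaw
    a=rot(-EY)@(q[:2]-O)*1000-rot(-op)@(OFF-[0,75]); t=a+rot(-op)@[27,25]
    F=s["contact_force"]; Fe=rot(-EY)@F[:2]
    print("axis",a.round(1),"open %.1f z %.1f"%(op,q[2]*1000-294),"tip",t.round(1),"Fe",Fe.round(1),F[2].round(1) if hasattr(F[2],'round') else F[2],"t",s["clock"])
E
python3 - <<'E'
from h import *
p,y=tcp(-108.5,42,75,154); print(p,y); go(p,y)
E
```

```text
[np.float64(0.5196270358882856), np.float64(-0.10069202863604547), 0.448] -81.3
d [9.560e+00 3.429e+01 2.000e-02] r [ 0.01 -0.   -3.68]
```

Request:
drive_tool([
  [0.4, 1.4, 0, 0, 0, -0.1, 255],
  [1.2, 4.2, 0, 0, 0, -0.4, 255],
  [2.1, 7.5, 0, 0, 0, -0.8, 255],
  [3, 10.8, 0, 0, 0, -1.2, 255],
  [3.9, 14.1, 0, 0, 0, -1.6, 255],
  [4.8, 17.4, 0, 0, 0, -2, 255],
  [5.8, 20.7, 0, 0, 0, -2.4, 255],
  [6.7, 24, 0, 0, 0, -2.8, 255],
])

```text
clock: 6.33
tcp_pos: [0.5084, 0.0041, 0.4468]
ee_rot: [[0.997, 0.077, -0.001], [0.077, -0.997, -0.001], [-0.001, 0.001, -1.0]]
contact_force: [0.2, -0.5, -3.3]
grip_width: 0.123
gripper_force: 45.0
```

Run:
```python
from h import *
p,y=tcp(-108.5,42,75,154); go(p,y); where()
```

```text
d [ 0.31 10.54 -0.1 ] r [ 0.01  0.01 -0.85]
axis [-129.9  139.5] open 79.3 z 152.8 tip [-100.3  117.6] Fe [ 0.2 -0.4] -3.3 t 6.3333
```

Request:
drive_tool([
  [0.1, 3.2, 0, 0, 0, -0.3, 255],
  [0.2, 6.2, 0, 0, 0, -0.5, 255],
  [0.3, 8.8, 0, 0, 0, -0.7, 255],
  [0.3, 10.2, -0.1, 0, 0, -0.85, 255],
  [0.3, 10.5, -0.1, 0, 0, -0.85, 255],
  [0.3, 10.5, -0.1, 0, 0, -0.85, 255],
])

```text
clock: 6.83
tcp_pos: [0.5193, -0.0999, 0.4479]
ee_rot: [[0.989, 0.146, -0.001], [0.146, -0.989, -0.001], [-0.001, 0.001, -1.0]]
contact_force: [0.2, -0.0, -3.0]
grip_width: 0.128
gripper_force: 45.0
```

Run:
```python
from h import *
where()
def rect(p):
    c,s,a=cv2.minAreaRect((p[:,:2]*1000).astype(np.float32)); return np.round(c,1),np.round(s,1),round(a,2)
for c in("scene","top"):
    f=imaging.grab_frame(c); cv2.imwrite(f"pics/{c}1.png",f["img"][...,::-1]); np.savez(f"{c}1.npz",**f)
    W=cloud(f); P=W[f["z_map"]>0]
    m=(P[:,0]>.40)&(P[:,0]<.64)&(P[:,1]>-.2)&(P[:,1]<0)
    Q=P[m]
    for lo,hi in((.25,.268),(.2,.262),(.166,.2),):
        q=Q[(Q[:,2]>lo)&(Q[:,2]<hi)]
        print(c,lo,hi,len(q),rect(q) if len(q)>5 else '')
    e=P[(P[:,0]>.56)&(P[:,0]<.84)&(P[:,1]>-.3)&(P[:,1]<0)&(P[:,2]>.112)&(P[:,2]<.124)]
    print("enc",len(e),rect(e))
a=cv2.imread("pics/scene1.png")[180:340,100:340]; cv2.imwrite("pics/s2.png",cv2.resize(a,None,fx=3.3,fy=3.3,interpolation=2))
```

```text
axis [-108.9   42.4] open 75.3 z 153.9 tip [-77.8  22.6] Fe [0.2 0. ] -3.0 t 6.8333
scene 0.25 0.268 150 (array([ 581.1, -103.8]), array([42.6, 94.6]), 72.53)
scene 0.2 0.262 240 (array([ 552., -113.]), array([149.3,  43.7]), 6.54)
scene 0.166 0.2 152 (array([540.1, -99.4]), array([ 43. , 176.2]), 81.13)
enc 923 (array([ 700.9, -145. ]), array([213.7, 192.8]), 83.64)
top 0.25 0.268 0 
top 0.2 0.262 0 
top 0.166 0.2 0 
enc 213 (array([721.9, -75.7]), array([ 71.1, 154.6]), 82.04)
```

View pics/s2.png

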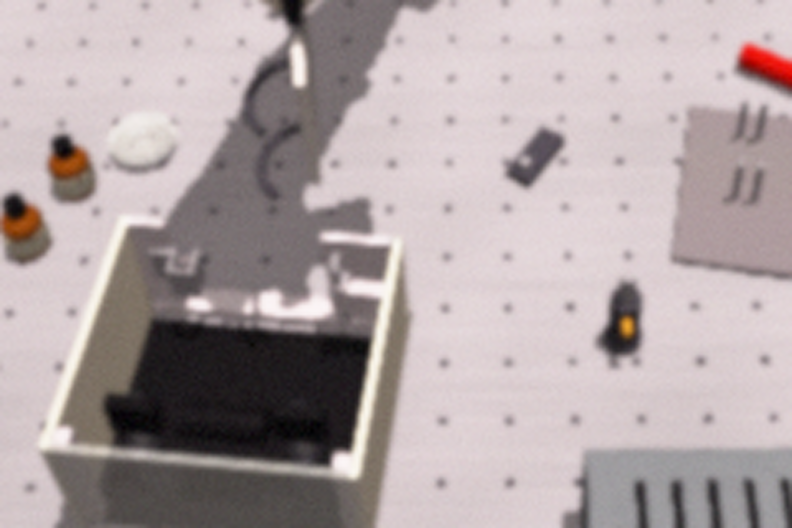

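The panel hangs upright. The hook tips show at (262,130) and (277,193) in the crop, and the upper eye ring is at about (335,265). I'll descend just short of the sill, then measure tip against eye in the same image.

Request:
drive_tool([
  [0, 0, 1, 0, 0, 0, 255],
  [0, 0, 3, 0, 0, 0, 255],
  [0, 0, 5.2, 0, 0, 0, 255],
  [0, 0, 7.4, 0, 0, 0, 255],
  [0, 0, 9.4, 0, 0, 0, 255],
  [0, 0, 11.4, 0, 0, 0, 255],
  [0, 0, 12.8, 0, 0, 0, 255],
  [0, 0, 13.4, 0, 0, 0, 255],
])

```text
clock: 7.6
tcp_pos: [0.5188, -0.0972, 0.3115]
ee_rot: [[0.989, 0.151, -0.004], [0.151, -0.989, -0.001], [-0.004, 0.0, -1.0]]
contact_force: [-1.1, 0.4, -3.5]
grip_width: 0.126
gripper_force: 45.0
```

Request:
drive_tool([
  [0, 0, 0, 0, 0, 0, 255],
  [0, 0, 0, 0, 0, 0, 255],
])

```text
clock: 7.77
tcp_pos: [0.5197, -0.0983, 0.3142]
ee_rot: [[0.989, 0.15, -0.001], [0.15, -0.989, -0.001], [-0.001, 0.001, -1.0]]
contact_force: [-0.7, 0.5, -1.9]
grip_width: 0.127
gripper_force: 45.0
```

Run:
```python
from h import *
where()
for c in("scene","top"):
    f=imaging.grab_frame(c); cv2.imwrite(f"pics/{c}2.png",f["img"][...,::-1]); np.savez(f"{c}2.npz",**f)
    W=cloud(f); P=W[f["z_map"]>0]
    E=np.c_[(P[:,:2]-O)@rot(EY)*1000,P[:,2]*1000]
    m=(E[:,0]>-150)&(E[:,0]<-45)&(E[:,1]>-5)&(E[:,1]<66)&(E[:,2]>105)&(E[:,2]<128)
    A=E[m]; A=A[np.argsort(A[:,0])]; print(c,A.round(0).astype(int).tolist())
    j=E[(E[:,0]>-110)&(E[:,0]<-80)&(E[:,1]>64)&(E[:,1]<98)&(E[:,2]>114)]; print("jamb",len(j),np.percentile(j,[3,50,97],axis=0).round(1).tolist())
a=cv2.imread("pics/scene2.png")[220:320,130:250]; cv2.imwrite("pics/s3.png",cv2.resize(a,None,fx=6,fy=6,interpolation=2))
```

```text
axis [-108.7   44.2] open 75.1 z 20.2 tip [-77.6  24.6] Fe [-0.8  0.5] -1.9 t 7.7667
scene [[-148, 35, 128], [-147, 27, 124], [-147, 37, 114], [-142, 29, 126], [-142, 31, 128], [-141, 29, 125], [-141, 38, 118], [-139, 26, 118], [-139, 23, 117], [-138, 23, 116], [-137, 23, 112], [-137, 26, 117], [-137, 28, 113], [-136, 19, 117], [-136, 30, 126], [-136, 21, 118], [-135, 26, 116], [-134, 30, 125], [-134, 30, 122], [-133, 40, 123], [-132, 22, 119], [-131, 20, 119], [-131, 15, 119], [-131, 22, 116], [-131, 18, 120], [-130, 20, 117], [-130, 39, 127], [-129, 12, 117], [-129, 15, 118], [-128, 18, 119], [-128, 42, 127], [-127, 18, 116], [-127, 10, 115], [-126, 34, 127], [-126, 15, 113], [-126, 13, 118], [-125, 16, 119], [-125, 8, 114], [-125, 11, 114], [-124, 40, 127], [-124, 13, 115], [-124, 42, 128], [-123, 13, 112], [-122, 43, 106], [-121, 12, 116], [-119, 7, 117], [-119, 12, 114], [-119, 10, 118], [-118, 10, 115], [-118, 4, 114], [-115, 45, 111], [-114, 8, 119], [-114, 11, 117], [-113, 6, 116], [-112, 9, 118], [-112, 40, 127], [-112, 42, 127], [-110, 46, 114], [-110, 9, 117], [-108, 7, 11
[... 1937 characters left out ...]
20.1]]
top []Traceback (most recent call last):
  File "<stdin>", line 9, in <module>
    return _quantile_unchecked(
        a, q, axis, out, overwrite_input, method, keepdims, weights)
    return _ureduce(a,
                    func=_quantile_ureduce_func,
    ...<5 lines>...
                    overwrite_input=overwrite_input,
                    method=method)
    r = func(a, **kwargs)
    result = _quantile(arr,
                       quantiles=q,
    ...<2 lines>...
                       out=out,
                       weights=wgt)
    slices_having_nans = np.isnan(arr[-1, ...])
                                  ~~~^^^^^^^^^
IndexError: index -1 is out of bounds for axis 0 with size 0
```

Run:
```python
from h import *
from scipy.optimize import least_squares
f=np.load("scene2.npz"); W=cloud(f); P=W[f["z_map"]>0]
E=np.c_[(P[:,:2]-O)@rot(EY)*1000,P[:,2]*1000]
h=E[(E[:,0]>-140)&(E[:,0]<-68)&(E[:,1]>0)&(E[:,1]<26)&(E[:,2]>113)&(E[:,2]<122)]
r=least_squares(lambda p:np.hypot(h[:,0]-p[0],h[:,1]-p[1])-37,[-108,44],loss="soft_l1",f_scale=1.5); print("axis seen",r.x,len(h), np.abs(r.fun).mean())
g=E[(E[:,0]>-78)&(E[:,0]<-55)&(E[:,1]>54)&(E[:,1]<65)&(E[:,2]>70)]
r2=least_squares(lambda p:np.hypot(g[:,0]-p[0],g[:,2]-p[1])-8.5,[-68,108],loss="soft_l1",f_scale=1.5)
g2=g[g[:,2]>96]; r3=least_squares(lambda p:np.hypot(g2[:,0]-p[0],g2[:,2]-p[1])-8.8,[-68,108],loss="soft_l1",f_scale=1.5);print("ring",r2.x,r3.x,len(g2))
pl=E[(E[:,0]>-170)&(E[:,0]<-105)&(E[:,1]>20)&(E[:,1]<50)&(E[:,2]>127)&(E[:,2]<133)]
if len(pl)>5:
    c=np.polyfit(pl[:,0],pl[:,1],1); print("plate dir deg",90-np.degrees(np.arctan(c[0])),"y at x=-108.5",np.polyval(c,-108.5),len(pl))
j=E[(E[:,1]>55)&(E[:,1]<98)&(E[:,2]>116.5)&(E[:,2]<121)&(E[:,0]>-110)&(E[:,0]<-80)]; print("jamb",len(j),np.sort(j[:,0]).round(1).tolist())
for y in ((-20,40),):
    s=E[(E[:,1]>-60)&(E[:,1]<-5)&(E[:,2]>10)&(E[:,2]<14)&(E[:,0]>-120)&(E[:,0]<-80)]; print("sill",len(s),np.percentile(s[:,0],[2,98]) if len(s) else '')
a=f["img"][210:310,130:250,::-1]; cv2.imwrite("pics/s3.png",cv2.resize(a,None,fx=6,fy=6,interpolation=2))
```

```text
axis seen [-104.91978611   43.8438111 ] 73 1.7680873163228996
ring [-65.14288389  96.84766751] [-68.69657359 108.89728672] 22
plate dir deg 75.3501815166633 y at x=-108.5 42.59800567847222 49
jamb 22 [-90.8, -90.7, -90.6, -90.4, -90.0, -89.6, -89.6, -89.2, -88.9, -88.4, -87.1, -87.0, -86.9, -86.9, -85.9, -85.8, -85.7, -85.6, -85.4, -84.5, -83.3, -83.1]
sill 83 [-102.62837517  -82.24301219]
```

View pics/s3.png

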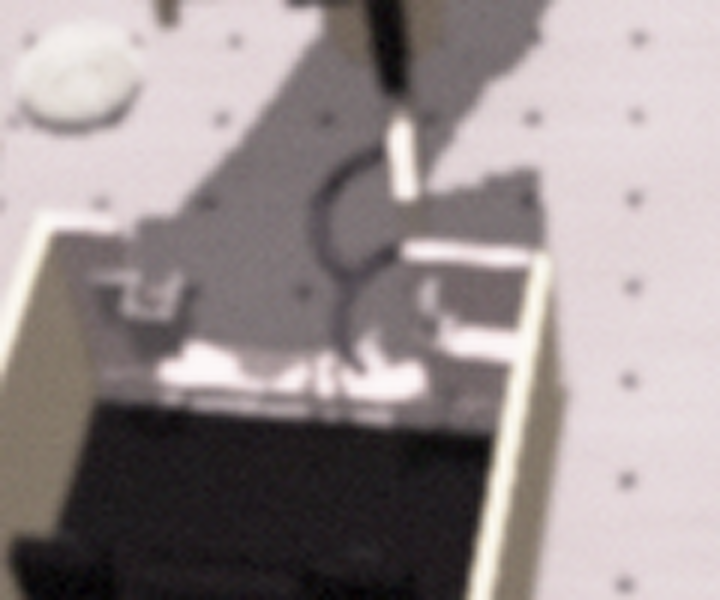

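```bash
python3 -c "
from h import *
p,y=tcp(-109.5,60,75,13); print(p,y);go(p,y)"
```

```text
[np.float64(0.5206082925324692), np.float64(-0.08269099712676119), 0.307] -81.3
d [ 0.3  -1.57  0.8 ] r [ 0.02 -0.01 -0.02]
```

Request:
drive_tool([
  [0.1, -0.2, 0.3, 0, 0, 0, 255],
  [0.2, -0.5, 0.6, 0, 0, 0, 255],
  [0.3, -0.8, 0.7, 0, 0, 0, 255],
  [0.3, -1.1, 0.7, 0, 0, 0, 255],
  [0.3, -1.3, 0.7, 0, 0, 0, 255],
  [0.3, -1.5, 0.7, 0, 0, 0, 255],
  [0.3, -1.57, 0.7, 0, 0, 0, 255],
  [0.3, -1.57, 0.7, 0, 0, 0, 255],
])

```text
clock: 8.53
tcp_pos: [0.5202, -0.0827, 0.3072]
ee_rot: [[0.989, 0.149, -0.0], [0.149, -0.989, -0.001], [-0.0, 0.001, -1.0]]
contact_force: [-0.2, 0.5, -3.0]
grip_width: 0.126
gripper_force: 45.0
```

```bash
python3 -c "
from h import *
where();p,y=tcp(-109.5,60,75,13); go(p,y)
for i in range(2): where()"
```

```text
axis [-109.9   59.9] open 75.1 z 13.2 tip [-78.8  40.2] Fe [-0.2  0.5] -3.0 t 8.5333
d [0.04 0.01 0.02] r [ 0.01  0.   -0.02]
axis [-109.9   59.9] open 75.1 z 13.2 tip [-78.8  40.2] Fe [-0.2  0.5] -3.0 t 8.5333
axis [-109.9   59.9] open 75.1 z 13.2 tip [-78.8  40.2] Fe [-0.2  0.5] -3.0 t 8.5333
```

Request:
drive_tool([
  [0.05, 0.52, 0.02, 0, 0, -0.8, 255],
  [0.11, 1.04, 0.02, 0, 0, -1.6, 255],
  [0.2, 1.56, 0.02, 0, 0, -2.4, 255],
  [0.33, 2.07, 0.02, 0, 0, -3.2, 255],
  [0.49, 2.57, 0.02, 0, 0, -4, 255],
  [0.59, 2.81, 0.02, 0, 0, -4.4, 255],
  [0.69, 3.05, 0.02, 0, 0, -4.8, 255],
  [0.69, 3.05, 0.02, 0, 0, -4.8, 255],
])

```text
clock: 9.2
tcp_pos: [0.5317, -0.1128, 0.3072]
ee_rot: [[0.842, 0.539, 0.0], [0.539, -0.842, -0.002], [-0.001, 0.001, -1.0]]
contact_force: [0.1, -0.4, -3.2]
grip_width: 0.123
gripper_force: 45.0
```

```bash
python3 -c "
from h import *
where();p,y=tcp(-109.5,60,51,13); go(p,y)
p,y=tcp(-109.5,60,39,13); go(p,y)"
```

```text
axis [-109.3   59. ] open 51.1 z 13.2 tip [-72.9  53.6] Fe [ 0.1 -0.4] -3.2 t 9.2
d [ 0.05 -0.08  0.02] r [ 0.02  0.01 -0.02]
d [0.21 1.47 0.02] r [ 0.02  0.01 -2.42]
```

Request:
drive_tool([
  [0.05, 0.1, 0.02, 0, 0, -0.3, 255],
  [0.06, 0.26, 0.02, 0, 0, -0.5, 255],
  [0.07, 0.44, 0.02, 0, 0, -0.8, 255],
  [0.07, 0.44, 0.02, 0, 0, -0.8, 255],
])

```text
clock: 9.53
tcp_pos: [0.5347, -0.1156, 0.3068]
ee_rot: [[0.802, 0.597, -0.0], [0.597, -0.802, -0.001], [-0.001, 0.001, -1.0]]
contact_force: [-0.0, -0.5, -2.6]
grip_width: 0.126
gripper_force: 45.0
```

Request:
drive_tool([
  [0, 0.13, 0, 0, 0, -0.2, 255],
  [0.01, 0.26, 0, 0, 0, -0.4, 255],
  [0.01, 0.26, 0, 0, 0, -0.4, 255],
])

```text
clock: 9.78
tcp_pos: [0.5363, -0.1176, 0.3068]
ee_rot: [[0.781, 0.625, -0.0], [0.625, -0.781, -0.001], [-0.001, 0.001, -1.0]]
contact_force: [0.4, -0.2, -3.5]
grip_width: 0.128
gripper_force: 45.0
```

```bash
python3 -c "
from h import *
where();p,y=tcp(-109.5,60,45,13); go(p,y)
"
```

```text
axis [-109.5   60.6] open 45.1 z 12.8 tip [-72.7  59.2] Fe [ 0.4 -0.1] -3.5 t 9.7833
d [-0.05  0.05 -0.02] r [ 0.01  0.01 -0.01]
```

Request:
drive_tool([
  [0, 0.13, -0.02, 0, 0, -0.2, 255],
  [0.0, 0.26, -0.02, 0, 0, -0.4, 255],
  [0.0, 0.26, -0.02, 0, 0, -0.4, 255],
])

```text
clock: 10.03
tcp_pos: [0.5379, -0.1197, 0.3071]
ee_rot: [[0.759, 0.652, -0.0], [0.652, -0.759, -0.001], [-0.001, 0.001, -1.0]]
contact_force: [0.1, 0.1, -1.5]
grip_width: 0.127
gripper_force: 45.0
```

Request:
drive_tool([
  [0, 0.13, 0, 0, 0, -0.2, 255],
  [0.01, 0.26, 0, 0, 0, -0.4, 255],
  [0.01, 0.26, 0, 0, 0, -0.4, 255],
])

```text
clock: 10.28
tcp_pos: [0.5397, -0.1216, 0.307]
ee_rot: [[0.735, 0.678, -0.0], [0.678, -0.735, -0.001], [-0.001, 0.001, -1.0]]
contact_force: [-0.1, -0.4, -2.7]
grip_width: 0.126
gripper_force: 45.0
```

```bash
python3 -c "
from h import *
where();p,y=tcp(-109.5,60,41,13); go(p,y)
print(telemetry.read_state()['moment'])
"
```

```text
axis [-109.5   60.6] open 41.0 z 13.0 tip [-72.7  61.7] Fe [-0.  -0.4] -2.7 t 10.2833
d [-0.05  0.04  0.  ] r [ 0.01  0.01 -0.01]
[-0.09792014  0.06760422  0.00638427]
```

Request:
drive_tool([
  [0, 0.13, 0, 0, 0, -0.2, 255],
  [0.0, 0.26, 0, 0, 0, -0.4, 255],
  [0.0, 0.26, 0, 0, 0, -0.4, 255],
])

```text
clock: 10.53
tcp_pos: [0.5415, -0.1235, 0.3071]
ee_rot: [[0.711, 0.703, -0.0], [0.703, -0.711, -0.001], [-0.001, 0.001, -1.0]]
contact_force: [-0.2, -0.0, -2.5]
grip_width: 0.127
gripper_force: 45.0
```

Request:
drive_tool([
  [0, 0.13, 0, 0, 0, -0.2, 255],
  [0.01, 0.26, 0, 0, 0, -0.4, 255],
  [0.02, 0.4, 0, 0, 0, -0.6, 255],
  [0.02, 0.4, 0, 0, 0, -0.6, 255],
])

```text
clock: 10.87
tcp_pos: [0.5444, -0.1262, 0.3071]
ee_rot: [[0.674, 0.739, 0.0], [0.739, -0.674, -0.001], [-0.001, 0.001, -1.0]]
contact_force: [-0.2, 1.0, -2.8]
grip_width: 0.13
gripper_force: 45.0
```

Run:
```python
from h import *
where();p,y=tcp(-109.5,60,36,13); go(p,y)
print(telemetry.read_state()['moment'])
f=imaging.grab_frame("scene"); np.savez("scene3.npz",**f)
a=f["img"][225:290,170:240,::-1]; cv2.imwrite("pics/s4.png",cv2.resize(a,None,fx=9,fy=9,interpolation=2))
```

```text
axis [-109.4   60.6] open 36.0 z 13.1 tip [-72.8  64.9] Fe [-0.3  0.9] -2.8 t 10.8667
d [-0.06  0.03  0.01] r [ 0.01  0.01 -0.01]
[-0.12590632  0.05400339 -0.03439773]
```

View pics/s4.png

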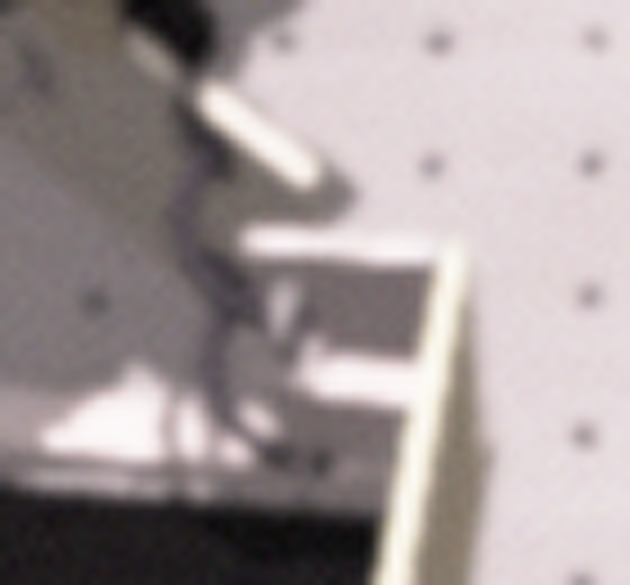

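The upper hook reaches into its ring at about (285,310) and the lower tip shows near (320,460), with no force on the tool. I'll keep swinging.

Request:
drive_tool([
  [-0.02, 0.27, 0, 0, 0, -0.4, 255],
  [-0.04, 0.54, 0, 0, 0, -0.8, 255],
  [-0.02, 0.8, 0, 0, 0, -1.2, 255],
  [0.01, 1.06, 0, 0, 0, -1.6, 255],
  [0.01, 1.06, 0, 0, 0, -1.6, 255],
])

```text
clock: 11.33
tcp_pos: [0.5524, -0.1333, 0.3071]
ee_rot: [[0.564, 0.826, 0.0], [0.826, -0.564, -0.001], [-0.001, 0.001, -1.0]]
contact_force: [-0.6, 1.2, -3.1]
grip_width: 0.129
gripper_force: 45.0
```

```bash
python3 -c "
from h import *
where();p,y=tcp(-109.5,60,28,13); go(p,y)
print(telemetry.read_state()['moment'])"
```

```text
axis [-109.5   59.9] open 28.1 z 13.1 tip [-73.9  69.3] Fe [-0.7  1.1] -3.1 t 11.3333
d [0.01 0.01 0.01] r [ 0.01  0.01 -0.01]
[-0.11713959  0.13863871 -0.04180517]
```

Request:
drive_tool([
  [0.0, 0.27, 0, 0, 0, -0.4, 255],
  [0.03, 0.53, 0, 0, 0, -0.8, 255],
  [0.06, 0.79, 0, 0, 0, -1.2, 255],
  [0.08, 1.05, 0, 0, 0, -1.6, 255],
  [0.08, 1.05, 0, 0, 0, -1.6, 255],
])

```text
clock: 11.75
tcp_pos: [0.5615, -0.1385, 0.307]
ee_rot: [[0.445, 0.896, 0.0], [0.896, -0.445, -0.001], [-0.001, 0.001, -1.0]]
contact_force: [1.0, -0.2, -3.8]
grip_width: 0.127
gripper_force: 45.0
```

```bash
python3 -c "
from h import *
where();p,y=tcp(-109.5,60,20,13); go(p,y)
print(telemetry.read_state()['moment'])"
```

```text
axis [-109.4   60.1] open 20.1 z 13.0 tip [-75.5  74.2] Fe [ 1.  -0.1] -3.8 t 11.75
d [-0.01  0.01  0.  ] r [ 0.01  0.01 -0.02]
[-0.07779935  0.09090459  0.00745267]
```

Request:
drive_tool([
  [0.0, 0.27, 0, 0, 0, -0.4, 255],
  [0.02, 0.53, 0, 0, 0, -0.8, 255],
  [0.04, 0.79, 0, 0, 0, -1.2, 255],
  [0.06, 1.05, 0, 0, 0, -1.6, 255],
  [0.06, 1.05, 0, 0, 0, -1.6, 255],
])

```text
clock: 12.17
tcp_pos: [0.5711, -0.1425, 0.307]
ee_rot: [[0.316, 0.949, -0.0], [0.949, -0.316, -0.001], [-0.001, 0.0, -1.0]]
contact_force: [0.6, 0.0, -3.0]
grip_width: 0.126
gripper_force: 45.0
```

```bash
python3 -c "
from h import *
where();p,y=tcp(-109.5,60,12,13); go(p,y);p,y=tcp(-109.5,60,4,13); go(p,y)
print(telemetry.read_state()['moment'])"
```

```text
axis [-109.4   60. ] open 12.1 z 13.0 tip [-77.8  78.8] Fe [0.6 0.1] -3.0 t 12.1667
d [-0.    0.01  0.  ] r [ 0.    0.01 -0.03]
d [0.07 1.06 0.  ] r [ 0.    0.01 -1.63]
[-0.14347455  0.09460664 -0.04607254]
```

Request:
drive_tool([
  [0.0, 0.27, 0, 0, 0, -0.4, 255],
  [0.02, 0.53, 0, 0, 0, -0.8, 255],
  [0.04, 0.8, 0, 0, 0, -1.2, 255],
  [0.06, 1.06, 0, 0, 0, -1.6, 255],
  [0.06, 1.06, 0, 0, 0, -1.6, 255],
])

```text
clock: 12.58
tcp_pos: [0.5813, -0.1452, 0.307]
ee_rot: [[0.182, 0.983, -0.0], [0.983, -0.182, -0.001], [-0.001, 0.0, -1.0]]
contact_force: [0.6, 0.3, -4.3]
grip_width: 0.127
gripper_force: 45.0
```

```bash
python3 -c "
from h import *
where();p,y=tcp(-109.5,60,0,13); go(p,y);p,y=tcp(-105.5,60,0,13); go(p,y)
print(telemetry.read_state()['moment'])"
```

```text
axis [-109.3   59.9] open 4.2 z 13.0 tip [-80.6  82.8] Fe [0.6 0.3] -4.3 t 12.5833
d [0.03 0.53 0.  ] r [ 0.    0.01 -0.84]
d [0.06 0.93 0.  ] r [ 0.    0.01 -0.84]
[-0.11354474  0.07629668 -0.03688428]
```

Request:
drive_tool([
  [0.02, 0.26, 0, 0, 0, -0.4, 255],
  [0.04, 0.53, 0, 0, 0, -0.84, 255],
  [0.04, 0.6, 0, 0, 0, -0.84, 255],
  [0.04, 0.7, 0, 0, 0, -0.84, 255],
  [0.05, 0.8, 0, 0, 0, -0.84, 255],
  [0.05, 0.8, 0, 0, 0, -0.84, 255],
])

```text
clock: 13.08
tcp_pos: [0.5889, -0.146, 0.3068]
ee_rot: [[0.11, 0.994, -0.001], [0.994, -0.11, -0.001], [-0.001, -0.001, -1.0]]
contact_force: [-0.3, -0.0, -3.9]
grip_width: 0.128
gripper_force: 45.0
```

```bash
python3 -c "
from h import *
where();p,y=tcp(-106.5,60,0,13); go(p,y)
print(telemetry.read_state()['moment'])"
```

```text
axis [-107.1   60.2] open 0.0 z 12.8 tip [-80.1  85.2] Fe [-0.3 -0. ] -3.9 t 13.0833
d [-0.02  0.06 -0.02] r [-0.01  0.01 -0.  ]
[-0.06642867  0.15900175 -0.02917798]
```

Request:
drive_tool([
  [0, 0.1, 0, 0, 0, 0, 255],
  [0, 0.2, 0, 0, 0, 0, 255],
  [0, 0.2, 0, 0, 0, 0, 255],
])

```text
clock: 13.33
tcp_pos: [0.5905, -0.1464, 0.3066]
ee_rot: [[0.109, 0.994, -0.002], [0.994, -0.109, -0.001], [-0.001, -0.002, -1.0]]
contact_force: [-3.4, -0.0, -3.7]
grip_width: 0.128
gripper_force: 45.0
```

Request:
drive_tool([
  [0, 0.1, 0, 0, 0, 0, 255],
  [0, 0.2, 0, 0, 0, 0, 255],
  [0, 0.2, 0, 0, 0, 0, 255],
])

```text
clock: 13.58
tcp_pos: [0.5919, -0.1468, 0.3065]
ee_rot: [[0.109, 0.994, -0.004], [0.994, -0.109, -0.001], [-0.001, -0.004, -1.0]]
contact_force: [-7.2, 0.3, -1.6]
grip_width: 0.125
gripper_force: 45.0
```

```bash
python3 -c "
from h import *
where()
print(telemetry.read_state()['moment'])"
```

```text
axis [-104.1   59.7] open -0.0 z 12.5 tip [-77.2  84.7] Fe [-7.2 -0.5] -1.6 t 13.5833
[0.07576009 1.96875241 0.20357094]
```

Request:
drive_tool([
  [0, 0, 0, 0, 0, 0, 255],
  [0, 0.1, 0, 0, 0, 0, 255],
  [0, 0.2, 0, 0, 0, 0, 255],
  [0, 0.2, 0, 0, 0, 0, 255],
], grip_force=60)

```text
clock: 13.92
tcp_pos: [0.594, -0.147, 0.3066]
ee_rot: [[0.109, 0.994, -0.003], [0.994, -0.109, -0.001], [-0.001, -0.003, -1.0]]
contact_force: [-5.3, -0.2, -1.8]
grip_width: 0.126
gripper_force: 60.1
```

Request:
drive_tool([
  [0, 0.1, 0, 0, 0, 0, 255],
  [0, 0.2, 0, 0, 0, 0, 255],
  [0, 0.2, 0, 0, 0, 0, 255],
])

```text
clock: 14.17
tcp_pos: [0.5963, -0.1472, 0.3066]
ee_rot: [[0.109, 0.994, -0.003], [0.994, -0.109, -0.001], [-0.001, -0.002, -1.0]]
contact_force: [-4.7, -0.7, -3.8]
grip_width: 0.128
gripper_force: 60.1
```

```bash
python3 -c "
from h import *
where()
print(telemetry.read_state()['moment'],telemetry.read_state()['ee_rot'])
f=imaging.grab_frame('scene'); P=cloud(f)[f['z_map']>0]; E=np.c_[(P[:,:2]-O)@rot(EY)*1000,P[:,2]*1000]
np.savez('scene4.npz',**f)
for y0,y1 in((-88,-65),(48,58)):
  for z0,z1 in((117,121),(113,125)):
    m=(E[:,1]>y0)&(E[:,1]<y1)&(E[:,2]>z0)&(E[:,2]<z1)&(E[:,0]>-125)&(E[:,0]<-75);print(y0,z0,np.sort(E[m,0]).round(1).tolist())
"
```

```text
axis [-99.7  59.8] open -0.1 z 12.6 tip [-72.7  84.8] Fe [-4.6 -1.2] -3.8 t 14.1667
[-0.12691717  1.11893514  0.37801756] [[ 0.10853171  0.99408957 -0.00260675]
 [ 0.99409209 -0.10853477 -0.00105909]
 [-0.00133576 -0.00247641 -0.99999604]]
-88 117 []
-88 113 []
48 117 [-99.9, -99.3, -97.0, -94.2, -94.2, -93.6, -93.4, -89.7, -89.1, -87.1, -86.5]
48 113 [-102.2, -100.3, -99.9, -99.9, -99.3, -97.6, -97.0, -97.0, -95.9, -95.6, -95.6, -95.4, -94.8, -94.2, -94.2, -93.6, -93.4, -91.5, -90.9, -89.7, -89.1, -88.5, -88.1, -87.1, -86.5, -85.9, -85.8, -85.2, -85.1]
```

Request:
drive_tool([
  [0, 0.1, 0, 0, 0, 0, 255],
  [0, 0.1, 0, 0, 0, 0, 255],
  [0, 0.1, 0, 0, 0, 0, 255],
])

```text
clock: 14.47
tcp_pos: [0.5976, -0.1473, 0.3067]
ee_rot: [[0.108, 0.994, -0.002], [0.994, -0.108, -0.001], [-0.001, -0.001, -1.0]]
contact_force: [-4.9, -0.2, -3.8]
grip_width: 0.124
gripper_force: 60.1
```

```bash
python3 -c "
from h import *
where()
print(telemetry.read_state()['moment'])
"
```

```text
axis [-98.4  59.8] open -0.1 z 12.7 tip [-71.4  84.9] Fe [-4.9 -0.7] -3.8 t 14.4667
[-0.29669467  1.23577511  0.31325627]
```

Request:
drive_tool([
  [0, 0.05, 0, 0, 0, 0, 255],
  [0, 0.1, 0, 0, 0, 0, 255],
  [0, 0.1, 0, 0, 0, 0, 255],
])

```text
clock: 14.72
tcp_pos: [0.5987, -0.1474, 0.3067]
ee_rot: [[0.109, 0.994, -0.001], [0.994, -0.109, -0.001], [-0.001, -0.001, -1.0]]
contact_force: [-5.4, -0.8, -3.8]
grip_width: 0.13
gripper_force: 60.1
```

Request:
drive_tool([
  [0, 0.05, 0, 0, 0, 0, 255],
  [0, 0.1, 0, 0, 0, 0, 255],
  [0, 0.1, 0, 0, 0, 0, 255],
])

```text
clock: 14.97
tcp_pos: [0.5994, -0.1474, 0.3067]
ee_rot: [[0.109, 0.994, -0.002], [0.994, -0.109, -0.001], [-0.001, -0.002, -1.0]]
contact_force: [-5.9, -0.6, -2.4]
grip_width: 0.129
gripper_force: 60.0
```

Request:
drive_tool([
  [0, 0.05, 0, 0, 0, 0, 255],
  [0, 0.1, 0, 0, 0, 0, 255],
  [0, 0.1, 0, 0, 0, 0, 255],
])

```text
clock: 15.22
tcp_pos: [0.5999, -0.1476, 0.3067]
ee_rot: [[0.109, 0.994, -0.004], [0.994, -0.109, -0.0], [-0.001, -0.004, -1.0]]
contact_force: [-9.2, -0.5, 0.6]
grip_width: 0.125
gripper_force: 60.0
```

```bash
python3 -c "
from h import *
where()
s=telemetry.read_state();print(s['moment'],s['ee_rot'][2])
"
```

```text
axis [-96.1  59.8] open -0.0 z 12.7 tip [-69.1  84.8] Fe [-9.1 -1.5] 0.6 t 15.2167
[-0.01533048  2.34950185  0.18990412] [-8.06314073e-04 -3.61740025e-03 -9.99993132e-01]
```

Request:
drive_tool([
  [0, 0.05, 0, 0, 0, 0, 255],
  [0, 0.1, 0, 0, 0, 0, 255],
  [0, 0.1, 0, 0, 0, 0, 255],
])

```text
clock: 15.47
tcp_pos: [0.6002, -0.1477, 0.3066]
ee_rot: [[0.109, 0.994, -0.005], [0.994, -0.109, 0.0], [-0.0, -0.005, -1.0]]
contact_force: [-13.3, 0.1, 4.0]
grip_width: 0.126
gripper_force: 60.0
```

Run:
```python
from h import *
where()
s=telemetry.read_state();print(s['moment'],s['ee_rot'][2])
f=imaging.grab_frame('scene'); np.savez('scene5.npz',**f)
P=cloud(f)[f['z_map']>0]; E=np.c_[(P[:,:2]-O)@rot(EY)*1000,P[:,2]*1000]
def st(n,y0,y1,z0,z1):
    m=(E[:,1]>y0)&(E[:,1]<y1)&(E[:,2]>z0)&(E[:,2]<z1)&(E[:,0]>-125)&(E[:,0]<-75);x=E[m,0]
    print(n,len(x),np.percentile(x,[3,25,50,75,97]).round(1) if len(x)>3 else x)
st("jamb hinge",62,97,116.5,120); st("plate top",40,58,120.5,124.5)
# inner face of plate seen through opening, below
for z in (60,80,100): st("inner %d"%z,-40,10,z-10,z+10)
st("jamb inner",80,97,95,110)
print("jamb closing"); st("jc",-103,-93,116,120)
a=f["img"][205:300,120:250,::-1]; cv2.imwrite("pics/s5.png",cv2.resize(a,None,fx=6,fy=6,interpolation=2))
```

```text
axis [-95.7  59.8] open -0.0 z 12.6 tip [-68.7  84.8] Fe [-13.2  -1.4] 4.0 t 15.4667
[0.13953132 3.12789219 0.15004009] [-4.56135561e-04 -5.42813343e-03 -9.99985164e-01]
jamb hinge 25 [-91.4 -89.6 -88.1 -86.8 -84.5]
plate top 18 [-98.5 -97.  -93.6 -92.4 -90.6]
inner 60 79 [-94.7 -93.6 -93.  -92.4 -91.3]
inner 80 41 [-94.1 -92.9 -92.5 -92.  -90.7]
inner 100 40 [-94.  -93.1 -92.6 -91.4 -90.5]
jamb inner 26 [-88.9 -87.1 -86.  -85.  -83.8]
jamb closing
jc 5 [-88.5 -82.  -81.5 -75.8 -75.4]
```

View pics/s5.png

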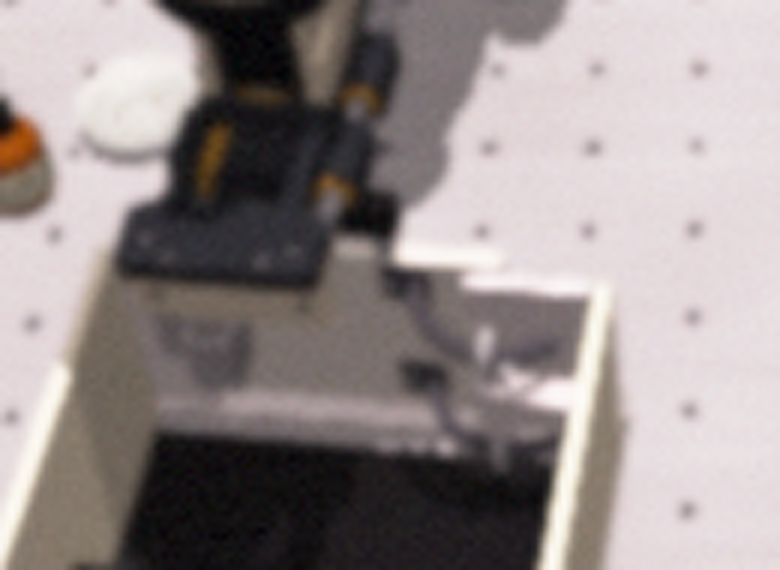

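The inner plate face sits about 6.6 mm in front of the jamb's back face, which is the jamb thickness. Both hooks pass through their rings at about (485,345) and (500,440), and the force rises stiffly to 13 N, so the panel is flush. I'll relax the push and release.

Request:
drive_tool([
  [0, -0.1, 0, 0, 0, 0, 255],
  [0, -0.2, 0, 0, 0, 0, 255],
  [0, -0.2, 0.02, 0, 0, 0, 255],
  [0, -0.2, 0.02, 0, 0, 0, 200],
  [0, -0.2, 0.02, 0, 0, 0, 150],
  [0, -0.2, 0.02, 0, 0, 0, 100],
  [0, -0.2, 0.02, 0, 0, 0, 100],
  [0, -0.2, 0.02, 0, 0, 0, 100],
])

```text
clock: 16.18
tcp_pos: [0.6006, -0.1473, 0.3073]
ee_rot: [[0.108, 0.994, 0.001], [0.994, -0.108, -0.001], [-0.001, 0.002, -1.0]]
contact_force: [0.5, 0.3, -0.1]
grip_width: 0.438
gripper_force: 0.0
```

Run:
```python
from h import *
where()
f=imaging.grab_frame('scene')
P=cloud(f)[f['z_map']>0]; E=np.c_[(P[:,:2]-O)@rot(EY)*1000,P[:,2]*1000]
def st(n,y0,y1,z0,z1):
    m=(E[:,1]>y0)&(E[:,1]<y1)&(E[:,2]>z0)&(E[:,2]<z1)&(E[:,0]>-125)&(E[:,0]<-75);x=E[m,0]
    print(n,len(x),np.percentile(x,[3,25,50,75,97]).round(1) if len(x)>3 else x)
for z in (60,80,100):
    st("inner hinge %d"%z,0,25,z-10,z+10); st("free",-45,-20,z-10,z+10)
st("jamb inner",80,97,95,110)
```

```text
axis [-95.4  60.1] open -0.1 z 13.3 tip [-68.5  85.2] Fe [0.5 0.4] -0.1 t 16.1833
inner hinge 60 37 [-94.9 -94.1 -93.3 -92.6 -91.5]
free 35 [-94.5 -93.7 -92.9 -92.  -91.1]
inner hinge 80 36 [-95.1 -94.  -93.2 -92.  -90.7]
free 0 []
inner hinge 100 38 [-94.3 -92.8 -91.8 -90.4 -83.1]
free 0 []
jamb inner 24 [-89.  -86.9 -86.1 -85.4 -84.3]
```

Request:
drive_tool([
  [0, 0, 0, 0, 0, 0, 100],
  [0, 0, -0.5, 0, 0, 0, 100],
  [0, 0, -2, 0, 0, 0, 100],
  [0, 0, -4, 0, 0, 0, 100],
  [0, 0, -7, 0, 0, 0, 100],
  [0, 0, -10, 0, 0, 0, 100],
  [0, 0, -13, 0, 0, 0, 100],
  [0, 0, -13, 0, 0, 0, 100],
])

```text
clock: 16.9
tcp_pos: [0.6011, -0.1481, 0.4435]
ee_rot: [[0.109, 0.994, 0.009], [0.994, -0.109, -0.003], [-0.002, 0.009, -1.0]]
contact_force: [0.4, -0.9, 0.5]
grip_width: 0.61
gripper_force: 0.0
```

Run:
```python
from h import *
for c in("scene","top"):
    f=imaging.grab_frame(c)
    P=cloud(f)[f['z_map']>0]; E=np.c_[(P[:,:2]-O)@rot(EY)*1000,P[:,2]*1000]
    def st(n,y0,y1,z0,z1,k=0):
        m=(E[:,1]>y0)&(E[:,1]<y1)&(E[:,2]>z0)&(E[:,2]<z1)&(E[:,0]>-125)&(E[:,0]<-75);x=E[m,k]
        print(c,n,len(x),np.percentile(x,[3,25,50,75,97]).round(1) if len(x)>3 else x)
    for z in (60,80,100):
        st("hinge %d"%z,0,25,z-10,z+10); st("free",-68,-35,z-10,z+10)
    st("jamb hinge inner",80,97,95,110); st("jamb closing inner",-95,-80,95,110)
    st("plate top z",40,58,119,126,2);
    if c=="scene": a=f["img"][205:300,120:250,::-1]; cv2.imwrite("pics/s6.png",cv2.resize(a,None,fx=6,fy=6,interpolation=2))
```

```text
scene hinge 60 39 [-95.4 -94.2 -93.  -92.5 -90.8]
scene free 43 [-94.8 -93.4 -92.6 -87.9 -76.3]
scene hinge 80 37 [-94.9 -93.4 -93.  -92.2 -91.1]
scene free 81 [-94.  -92.6 -91.4 -82.1 -77.4]
scene hinge 100 38 [-94.6 -92.6 -91.5 -90.2 -82.8]
scene free 64 [-94.9 -93.5 -92.6 -91.9 -90.4]
scene jamb hinge inner 21 [-89.6 -86.9 -85.9 -85.2 -84.5]
scene jamb closing inner 22 [-87.7 -86.5 -85.9 -85.2 -83.5]
scene plate top z 23 [119.5 120.6 121.4 122.2 124.6]
top hinge 60 5 [-106.6 -104.3 -104.3 -104.  -103.6]
top free 0 []
top hinge 80 5 [-105.5 -104.5 -104.  -103.9 -103.8]
top free 0 []
top hinge 100 6 [-105.5 -104.9 -104.6 -104.  -102.7]
top free 0 []
top jamb hinge inner 11 [-97.4 -96.4 -95.  -94.  -93.6]
top jamb closing inner 0 []
top plate top z 27 [119.3 121.1 121.8 122.9 125.3]
```

View pics/s6.png

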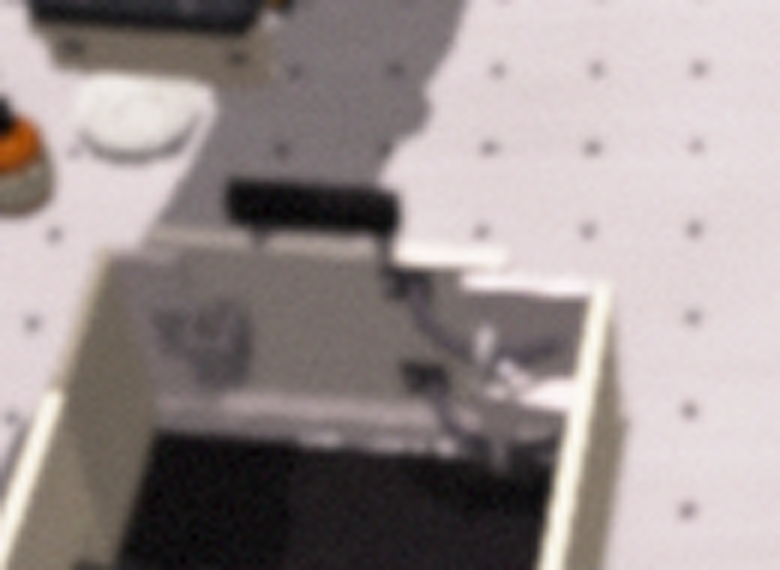

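The panel hangs flush. The hooks pass through both rings at about (485,345) and (500,440), the handle is free at (310,205), and the gripper is clear. Handing in.

```bash
python3 -c "
from h import *
print(ticket.job_done())"
```

```text
the job is handed in; nothing more can be done
None
```

The hooked panel is hung with both hooks through their eyes, pressed shut on the jambs within about 1 mm by camera, released, and the job is handed in; no verdict came back.

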